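Find the ring gauge and stack the gauge tins

ROBOT

A 6-joint arm with a two-finger parallel gripper is mounted at the origin on a cart in front of the work surface, level with it; the furniture and walls round the work are solid. World frame = base frame: x ahead of the robot, y to its left, z up, the work surface at z = 0. Lengths are in m, angles in rad, forces in N, time in s.
With the tool pointing down it reaches from about 0.25 to 0.8 m from the base axis. Payload 3.9 kg.
Tool frame: the origin (TCP) lies at the very end of the fingers, on their centre line; the grasp point (between the pads) lies r.pinch_z behind it (r.pinch_z is the distance from the TCP to the grasp point, in m); x points along the fingers, y is the direction in which the jaws open and shut, and the axes are right-handed (so a half turn about x gives the same grasp; the last joint's range is limited). The gripper opens to 85 mm and grips with 20 to 120 N. Pads are 22 mm wide; open, the fingers measure 114 mm over their backs; the gripper's body (76 mm by 85 mm) begins 54 mm behind the grasp point. The pads swing forward as they close: fully open they stand 13 mm farther back than shut.
Start: joints at [-1.344, 0.26, -0.138, 1.173, 0, 1.571], TCP at [0.118, -0.512, 0.231] pointing down, gripper open.
Joint ranges: [-2.78, 2.78], [-0.83, 1.72], [-1.28, 1.37], [-1.9, 2.12], [-1.57, 1.48], [-3.14, 3.14]. Speed limits (rad/s): [2.57, 2.57, 3.14, 3.14, 3.14, 3.14].

INTERFACE

Orientations are given as a rotation vector (axis times angle).
In Python, from workcell import r gives the robot as it stands. Calls block until the motion is done:
- r.move_to(position, orientation): joint-space move of the TCP to a pose.
- r.move_straight(position, frame=None, velocity=0.15): straight line of the TCP; frame=None keeps the orientation; velocity is the mean speed in m/s.
- r.set_joints(angles): joint-space move.
- r.let_go() and r.clamp(grip_force=None): open the fingers fully, or close them until they stop; grip_force is the grip in N (None keeps the last).
- r.wait(seconds).
- r.ik(position, orientation): joint angles nearest the present ones, or None.
- r.get_obs(): the state.
- r.camera(name): name is "side" or "top" or "wrist"; returns the picture (384x512x3 uint8, red, green, blue); there is no depth.
- r.camera_params(name): a dict with "vfov" (degrees; the focal length in pixels is half the picture's height over the tangent of half this angle, whatever the lens; pixels are square), "cx", "cy" (the principal point, pixels), "k1" (the pictures are not rectified: a ray, as slopes to the right and down, at radius r is drawn at 1 + k1 r^2 times it, then the intrinsics apply), "R" (3x3) and "t" (3): a world point X has camera coordinates R X + t; the wrist camera has in their place "hand_eye" (4x4, takes a point from camera to tool coordinates, whose origin is the TCP and whose axes are the tool frame's). Camera axes: x right, y down, z forward; pixel columns grow to the right and rows downward; lengths in m; the calibration is good to about 2 mm. A picture is of the moment at which its call begins: read the wrist's pose just before it. camera_params takes no time and is no camera call.
A pose or a line that the arm cannot do raises r.MotionError and nothing moves.
- r.sign_off(): hands the job in, once; it reports no verdict.
Trained networks look in the newest picture that a camera, given by its name, has taken for a name from the list of things; names that differ only in an ending like _2 or _b are one class to them, and where a whole thing is asked for, a point or a joint stands for the part that bears it (a point fixed in the world has none). Each returns a list of dicts, best first, with "conf" (0 to 1); they miss things now and then, are a little off and sometimes report something else, mostly with a low value. They report only what shows in the picture. A call takes as long as a camera call.
- r.look_for(camera, label): "position" ([x, y, z] in m, in world coordinates, good to about 4 mm: the middle of the surface that is visible of it).
The state is a dict: "t": time; "q": joint angles; "joint_velocities": joint speeds; "effort": joint torques, N m; "eef_pos": TCP position; "orientation": TCP orientation; "wrist_force": force on the tool from outside, world axes, zero at the start; "ft_torque": the same for the moment, N m; "grip_width": finger opening in m.
Only numpy, scipy, OpenCV 4.12 (cv2) and the standard library are available. Lean on these libraries where they do the work, as an engineer would, in place of code of your own. Each camera call takes 0.05 s, during which the arm holds its last target.

TASK

One of the three identical tins with a bar on the lid holds the ring gauge: lift lids to find it, take the gauge out and lay it flat in the shallow steel tray. In the end all the tins, the sealed ones without a bar too, must stand in one upright column on the aluminium stacking base, squarely in line with it, each opened tin closed again with its own lid, and the tin that held the gauge on top, so that the gauge can be put back later. Keep the gauge level, and leave the other things on the desk where they are.

Things in the scene. Friction and masses are not known exactly. Their poses are not given: they have to be found in the camera images.
- tin_a: one of 3 identical closed grey tins; any one may hold the gauge, the others are empty. 104 (x, pointing away from the robot) x 64 (y) x 46 high without lid, 0.22 kg. Origin: centre of underside, z up. Two runners along x, 14 high, 10 wide, at y = +-25. Inner floor z = 18, walls 3; ribs 5 high across the floor at x = +-27.5. Carry the closed tin gripped across its width, below the lid
- tin_b: a tin like tin_a in every size; it too may hold the gauge or be empty. Origin: centre of its underside, x along its 104 mm side, z up
- tin_c: a tin like tin_a in every size; it too may hold the gauge or be empty. Origin: centre of its underside, x along its 104 mm side, z up
- lid_a: loose lift-off lid of tin_a. Plate 102 x 62 x 5; under it a plug 94 x 54 x 5 that enters the tin's mouth with 2 mm play all round; on top a bar 52 long (along x), 10 wide, 12 high to lift it by. 0.08 kg. Origin: centre of the plug's underside; plate top z = 10, bar top z = 22. Closed: its origin is 41 above the tin's. A tin stacked on it stands astride the bar, 51 above the tin below
- lid_b: loose lid of tin_b, like lid_a in every size. Origin: centre of the plug's underside, x along the bar
- lid_c: loose lid of tin_c, like lid_a in every size. Origin: centre of the plug's underside, x along the bar
- sealed_1: a sealed tin with the same outline and runners as tin_a, but with a flat top at z = 51 without a bar and a steel clip at each end: it cannot be opened and need not be; 0.35 kg, one piece. Stands in the row with the tins, or absent (None). Origin: centre of its underside, x along its 104 mm side
- sealed_2: a second sealed tin like sealed_1, standing nearer the robot between tray and base, or absent (None). Origin: centre of its underside, x along its 104 mm side. Its place is also the room to lay down a lid, once it is free
- gauge: steel ring gauge, 47 diameter, 18 high, 0.17 to 0.27 kg, lying flat between the two floor ribs inside one of the tins, hidden under the lid. Origin: centre of its underside, z = its axis. Grip it across its diameter, along the tin's x, above the 5 mm ribs
- tray: shallow dark steel tray with a rubber floor, 84 (x) x 124 (y), loose on the front part of the desk, left or right. Origin: centre of its underside; floor z = 4, rim z = 14, walls 3 thick. It may get knocked a few cm
- base: aluminium stacking base fixed on the front part of the desk, on the other side from the tray: plate 118 (x, lying roughly left to right) x 78 x 12 with a bar on top like the lids' (52 x 10 x 12, along x). Origin: centre of its underside; the lowest tin stands at z = 12, astride the bar.
- dial: bystander: dial indicator lying on its back, 94 x 56 x 22, behind the tins. Origin: centre of its underside
- acrylic: bystander: small clear acrylic block, 40 x 40 x 34, at the right, beside the row of tins. Origin: centre of its underside

How it is judged:
At the end, for the whole second after the job is handed in: The gauge lies flat in the tray (centre within 40 mm along, 20 mm across). Every tin stands upright in one column on the base: centre within 12 mm, long side within 0.12 rad of the base's, its own lid seated within 4 mm; the tin that held the gauge is topmost. All at rest (horizontal distance between each of tin_a, tin_b, tin_c, sealed_1, sealed_2 and base below 0.012 m and height (world z) of each of tin_a, tin_b, tin_c, sealed_1, sealed_2 above 0.008 m and angle between the x axis of each of tin_a, tin_b, tin_c, sealed_1, sealed_2 and the x axis of base, either way round below 0.12 rad and angle between each of tin_a, tin_b, tin_c, sealed_1, sealed_2's own z axis and vertical below 0.05 rad and linear speed of each of tin_a, tin_b, tin_c, sealed_1, sealed_2, gauge below 0.02 m/s and z of lid_a in the frame of tin_a between 0.038 and 0.0445 m and x of lid_a in the frame of tin_a between -0.004 and 0.004 m and y of lid_a in the frame of tin_a between -0.004 and 0.004 m and angle between each of lid_a, lid_b, lid_c's own z axis and vertical below 0.06 rad and z of tin_b in the frame of tin_a above 0.03 m and z of lid_b in the frame of tin_b between 0.038 and 0.0445 m and x of lid_b in the frame of tin_b between -0.004 and 0.004 m and y of lid_b in the frame of tin_b between -0.004 and 0.004 m and z of lid_c in the frame of tin_c between 0.038 and 0.0445 m and x of lid_c in the frame of tin_c between -0.004 and 0.004 m and y of lid_c in the frame of tin_c between -0.004 and 0.004 m and z of tin_b in the frame of tin_c above 0.03 m and z of tin_b in the frame of sealed_1 above 0.03 m and z of tin_b in the frame of sealed_2 above 0.03 m and y of gauge in the frame of tray between -0.04 and 0.04 m and x of gauge in the frame of tray between -0.02 and 0.02 m and z of gauge in the frame of tray between 0 and 0.01 m and angle between each of gauge, tray's own z axis and vertical below 0.1 rad and height (world z) of tray below 0.03 m); the robot touches nothing.
It fails at once if a bystander (dial indicator, acrylic block) is moved more than 5 cm (distance of any of dial, acrylic from where it was at the start of the episode above 0.05 m).
It fails at once if the gauge is tipped on its edge or over (angle between gauge's own z axis and vertical above 0.7 rad).
Of sealed_1, sealed_2 only 1 to 2 are there at a start; the rules pass over those that are not, and their reading is None.
At some moment in a run one of tray may be knocked a few centimetres aside while the robot is not near it.
It also fails if it takes over 210 s, if anything falls off the work surface, if the arm or the gripper's body presses on something with over 40 N, if the wrist force passes 120 N, or if a joint passes its speed limit or range.

## Working session

There is one attempt and no reset: what is moved stays moved. The work goes in short steps, each a Python script; the robot and the scene stay as the last script left them, time stands still between calls to the robot, and variables do not carry over. Pictures are saved under pics/ and viewed, and the job is handed in when it is done.

```bash
ls; mkdir -p pics; python3 - <<'E'
from workcell import r
import cv2
o=r.get_obs(); print({k:(v if not hasattr(v,'round') else v) for k,v in o.items()}, r.pinch_z)
for c in ["side","top","wrist"]:
    im=r.camera(c); cv2.imwrite(f"pics/{c}0.png",im[:,:,::-1]); print(c,r.camera_params(c))
for l in ["tin_a","lid_a","sealed_1","tray","base","dial","acrylic"]:
    for c in ["top","side"]:
        print(l,c,[([round(float(x),3) for x in d["position"]],round(d["conf"],2)) for d in r.look_for(c,l)])
print(r.get_obs()["t"])
E
```

```text
pics
{'t': 0.0, 'q': array([-1.34396468e+00,  2.60654616e-01, -1.39390251e-01,  1.17269731e+00,
       -4.46060758e-05,  1.57078010e+00]), 'joint_velocities': array([-1.03351703e-03, -1.32838067e-03,  1.59727323e-05,  7.71497757e-05,
       -4.19520940e-04,  4.32545836e-04]), 'effort': array([ 4.14608739e-04, -4.05675387e+01,  2.53924638e+01,  1.87389180e-02,
       -5.88630405e-05, -4.91320563e-06]), 'eef_pos': array([ 0.11789873, -0.51088159,  0.23047231]), 'orientation': array([ 2.10190198,  0.24150551, -2.10246165]), 'wrist_force': array([0.15332774, 0.29107661, 0.89079684]), 'ft_torque': array([0.02128746, 0.02289222, 0.00608609]), 'grip_width': 0.08532908476136895} 0.0187
side {'vfov': 42.34537046523102, 'cx': 258.37353833813626, 'cy': 193.2627502567268, 'k1': -0.1217597827913493, 'R': array([[ 0.98640384, -0.16320916, -0.01924151],
       [-0.09696423, -0.48346705, -0.8699756 ],
       [ 0.13268535,  0.86001301, -0.4927192 ]]), 't': array([-0.61626793, -0.00764461,  1.31939712])}
top {'vfov': 45.25614904558127, 'cx': 261.08469566605334, 'cy': 200.3429108990413, 'k1': -0.094313
[... 1004 characters left out ...]
d_a side [([0.592, 0.03, 0.053], 0.79), ([0.572, -0.101, 0.051], 0.67), ([0.59, -0.243, 0.049], 0.63)]
sealed_1 top [([0.445, -0.224, 0.05], 0.88)]
sealed_1 side [([0.441, -0.252, 0.045], 0.55)]
tray top [([0.45, -0.406, 0.004], 0.83)]
tray side [([0.447, -0.406, 0.011], 0.62), ([0.441, -0.252, 0.044], 0.27)]
base top [([0.457, -0.058, 0.009], 0.88)]
base side [([0.451, -0.068, 0.013], 0.74), ([0.682, -0.299, 0.021], 0.26)]
dial top [([0.679, -0.288, 0.024], 0.76)]
dial side [([0.679, -0.299, 0.021], 0.66), ([0.452, -0.405, 0.01], 0.64)]
acrylic top [([0.586, -0.472, 0.034], 0.57), ([0.678, -0.29, 0.024], 0.31)]
acrylic side [([0.579, -0.487, 0.034], 0.73), ([0.59, 0.001, 0.034], 0.47)]
0.85
```

View pics/top0.png

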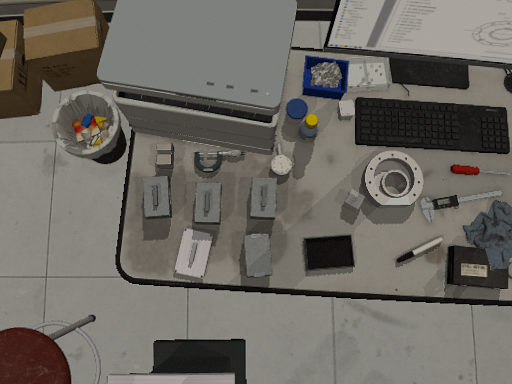

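View pics/side0.png

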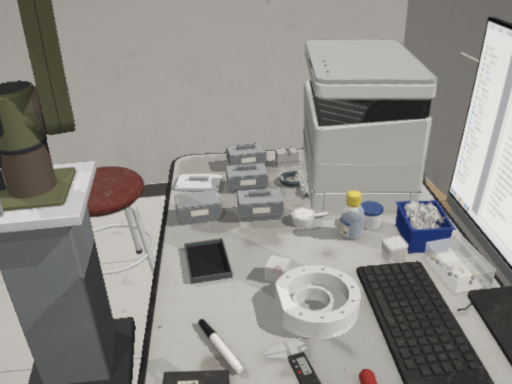

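View pics/wrist0.png

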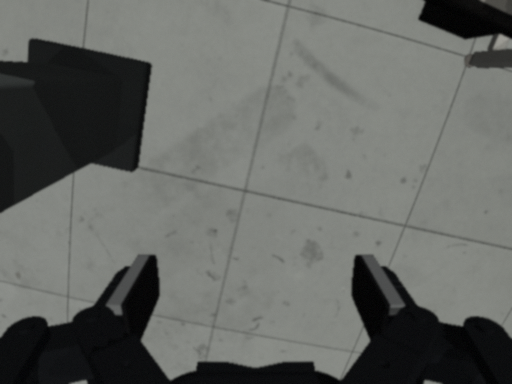

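```bash
python3 - <<'E'
import cv2
im=cv2.imread("pics/wrist0.png")[230:384]
im=cv2.convertScaleAbs(im,alpha=2.5,beta=20)
cv2.imwrite("pics/wz.png",cv2.resize(im[:,60:190],None,fx=4,fy=4,interpolation=cv2.INTER_CUBIC)[:600])
t=cv2.imread("pics/top0.png")[150:300,120:380]
cv2.imwrite("pics/tz.png",cv2.resize(t,None,fx=3,fy=3,interpolation=cv2.INTER_CUBIC))
E
```

```text
(no output)
```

View pics/wz.png

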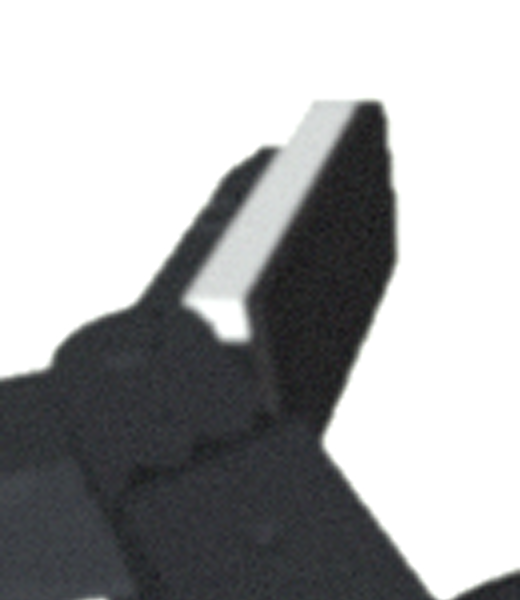

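View pics/tz.png

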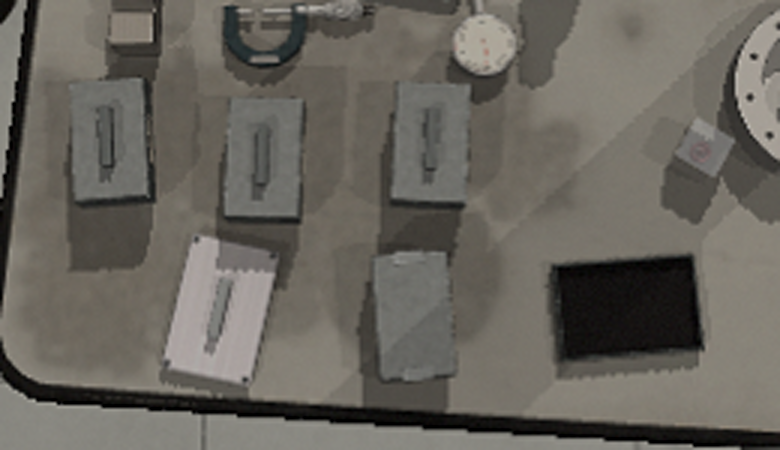

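```bash
cat > h.py <<'E'
from workcell import r
import numpy as np, cv2
from scipy.spatial.transform import Rotation as Ro
def K(p):
    f=192/np.tan(np.radians(p["vfov"])/2); return f,p["cx"],p["cy"],p["k1"]
def extr(c,obs=None):
    p=r.camera_params(c)
    if c!="wrist": return p["R"],p["t"]
    o=obs or r.get_obs(); T=np.eye(4); T[:3,:3]=Ro.from_rotvec(o["orientation"]).as_matrix(); T[:3,3]=o["eef_pos"]
    M=np.linalg.inv(T@p["hand_eye"]); return M[:3,:3],M[:3,3]
def proj(c,X,E):
    f,cx,cy,k=K(r.camera_params(c)); Y=np.atleast_2d(X)@E[0].T+E[1]; s=Y[:,:2]/Y[:,2:]; s=s*(1+k*(s**2).sum(1,keepdims=True)); return s*f+[cx,cy]
def ray(c,uv,E):
    f,cx,cy,k=K(r.camera_params(c)); d=(np.atleast_2d(uv)-[cx,cy])/f; s=d.copy()
    for _ in range(8): s=d/(1+k*(s**2).sum(1,keepdims=True))
    D=np.c_[s,np.ones(len(s))]@E[0]; C=-E[0].T@E[1]; return C,D
def onz(c,uv,z,E):
    C,D=ray(c,uv,E); z=np.broadcast_to(z,len(D)); return C+D*((z-C[2])/D[:,2])[:,None]
def ori(yaw,flip=False):
    """tool down, jaw axis (tool y) at angle yaw+90deg (i.e. yaw = thing's x axis)"""
    y=np.array([-np.sin(yaw),np.cos(yaw),0])*(-1 if flip else 1); x=np.array([0,0,-1.]); return Ro.from_matrix(np.c_[x,y,np.cross(x,y)]).as_rotvec()
def snap(c,n):
    o=r.get_obs(); im=r.camera(c); cv2.imwrite(f"pics/{n}.png",im[:,:,::-1]); E=extr(c,o); np.savez(f"pics/{n}.npz",R=E[0],t=E[1]); return im,E
def load(n):
    d=np.load(f"pics/{n}.npz"); return d["R"],d["t"]
E
python3 - <<'E'
from h import *
p=r.camera_params("wrist"); M=np.linalg.inv(p["hand_eye"]); E=(M[:3,:3],M[:3,3])
C=-E[0].T@E[1]
for uv in [(138.75,255),(148.75,255),(156,255),(158.75,295),(106,305),(120,305)]:
    C,D=ray("wrist",[uv],E)
    print(uv,[np.round(1e3*(C+D[0]*((z-C[2])/D[0][2])),1).tolist() for z in (-.011,.011)])
for y in ((0.1,-0.1)):
  for pos in ([0.47,-0.235,0.3],[0.30,-0.235,0.3]):
    for fl in (0,1): print(pos,fl,r.ik(pos,ori(0,fl)))
E
```

```text
(138.75, 255) [[-18.6, -48.0, -11.0], [20.4, -63.2, 11.0]]
(148.75, 255) [[-18.5, -43.8, -11.0], [20.5, -57.6, 11.0]]
(156, 255) [[-18.4, -40.7, -11.0], [20.6, -53.6, 11.0]]
(158.75, 295) [[-45.9, -32.3, -11.0], [-15.5, -42.6, 11.0]]
(106, 305) [[-51.9, -48.3, -11.0], [-23.3, -63.6, 11.0]]
(120, 305) [[-51.7, -43.7, -11.0], [-23.0, -57.5, 11.0]]
[0.47, -0.235, 0.3] 0 [-0.46364761  0.24185214  0.01538792  1.3443321   0.         -0.46364761]
[0.47, -0.235, 0.3] 1 [-0.46364761  0.24185214  0.01538792  1.3443321   0.          2.67794504]
[0.3, -0.235, 0.3] 0 [-0.6644954  -0.01238727 -0.28118382  1.30199978  0.         -0.6644954 ]
[0.3, -0.235, 0.3] 1 [-0.6644954  -0.01238727 -0.28118382  1.30199978  0.          2.47709725]
[0.47, -0.235, 0.3] 0 [-0.46364761  0.24185214  0.01538792  1.3443321   0.         -0.46364761]
[0.47, -0.235, 0.3] 1 [-0.46364761  0.24185214  0.01538792  1.3443321   0.          2.67794504]
[0.3, -0.235, 0.3] 0 [-0.6644954  -0.01238727 -0.28118382  1.30199978  0.         -0.6644954 ]
[0.3, -0.235, 0.3] 1 [-0.6644954  -0.01238727 -0.28118382  1.30199978  0.          2.47709725]
```

```bash
python3 - <<'E'
from h import *
for i,p in enumerate([(0.45,-0.36,0.2),(0.45,-0.18,0.2),(0.45,0.0,.2)]):
    r.move_to(np.array(p),ori(0)); snap("wrist",f"w{i}")
    for l in ["tin_a","lid_a","sealed_1","tray","base"]:
        print(i,l,[([round(float(x),3) for x in d["position"]],round(d["conf"],2)) for d in r.look_for("wrist",l)])
print(r.get_obs()["t"], r.get_obs()["eef_pos"])
E
```

```text
0 tin_a [([0.54, -0.263, 0.033], 0.93), ([0.559, -0.127, 0.029], 0.87)]
0 lid_a [([0.595, -0.258, 0.053], 0.8), ([0.576, -0.109, 0.05], 0.72)]
0 sealed_1 [([0.437, -0.224, 0.049], 0.79)]
0 tray [([0.447, -0.408, 0.008], 0.84)]
0 base [([0.48, -0.096, 0.006], 0.86), ([0.576, -0.108, 0.052], 0.37)]
1 tin_a [([0.527, -0.112, 0.033], 0.83), ([0.552, 0.006, 0.03], 0.75), ([0.535, -0.224, 0.035], 0.73)]
1 lid_a [([0.574, 0.03, 0.052], 0.92), ([0.585, -0.237, 0.053], 0.88), ([0.572, -0.103, 0.051], 0.87)]
1 sealed_1 [([0.438, -0.216, 0.047], 0.87), ([0.678, -0.289, 0.021], 0.61)]
1 tray [([0.447, -0.398, 0.009], 0.7)]
1 base [([0.447, -0.057, 0.009], 0.93)]
2 tin_a [([0.554, -0.203, 0.032], 0.97), ([0.542, 0.032, 0.035], 0.89), ([0.526, -0.075, 0.033], 0.78)]
2 lid_a [([0.574, -0.082, 0.052], 0.9), ([0.587, 0.034, 0.052], 0.85)]
2 sealed_1 [([0.445, -0.198, 0.048], 0.69), ([0.547, -0.207, 0.035], 0.37), ([0.543, 0.03, 0.035], 0.25)]
2 tray []
2 base [([0.446, -0.052, 0.008], 0.91)]
5.1833 [ 0.45018849 -0.00108708  0.19995241]
```

View pics/w0.png

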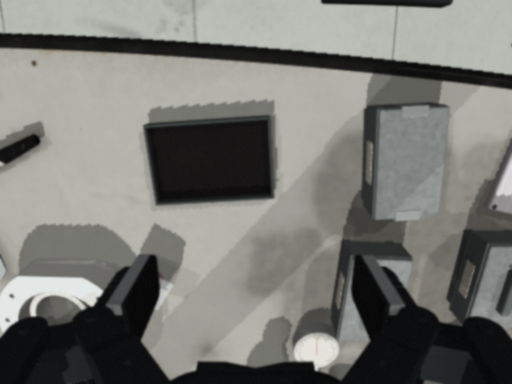

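View pics/w1.png

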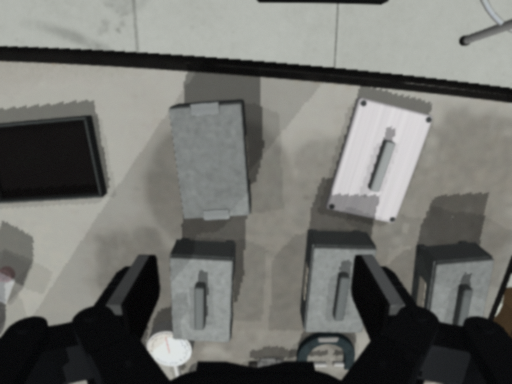

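View pics/w2.png

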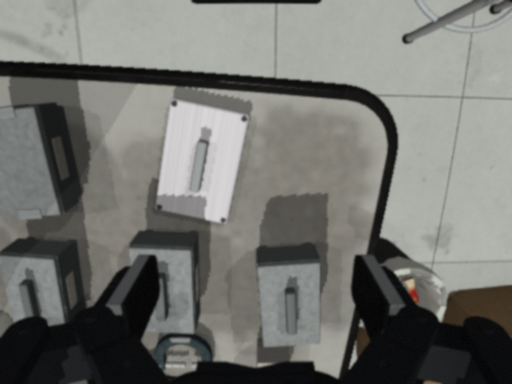

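```bash
cat >> h.py <<'E'
from scipy.optimize import minimize
def rect(lx,ly,z): 
    a,b=lx/2,ly/2; P=[(-a,-b,z),(a,-b,z),(a,b,z),(-a,b,z)]; return [(P[i],P[(i+1)%4]) for i in range(4)]
MOD={"tin":rect(.102,.062,.051)+rect(.052,.010,.063),"sealed":rect(.104,.064,.051),"base":rect(.118,.078,.012)+rect(.052,.010,.024),"tray":rect(.084,.124,.014)+rect(.078,.118,.014),"open":rect(.104,.064,.046)+rect(.098,.058,.046),"lid":rect(.102,.062,.010)+rect(.052,.010,.022)}
def fit(kind,p0,names,z0=0,cam="wrist",size=None,show=None):
    """pose (x,y,yaw) maximizing image gradient across model edges in pictures names"""
    segs=MOD[kind]; P=[];Q=[]
    for a,b in segs:
        a,b=np.array(a),np.array(b); n=max(10,int(np.linalg.norm(b-a)/.002)); s=(np.arange(n)+.5)/n
        P.append(a+(b-a)*s[:,None]); d=(b-a)/np.linalg.norm(b-a); Q.append(np.tile([-d[1],d[0],0],(n,1)))
    P=np.vstack(P);Q=np.vstack(Q)
    ims=[]
    for n in names:
        g=cv2.cvtColor(cv2.imread(f"pics/{n}.png"),cv2.COLOR_BGR2GRAY).astype(np.float32); ims.append((g,load(n)))
    def cost(v,sg):
        c,s=np.cos(v[2]),np.sin(v[2]); Rz=np.array([[c,-s,0],[s,c,0],[0,0,1]]); t=np.array([v[0],v[1],z0])
        tot=0;m=0
        for (g,E),gb in zip(ims,blur[sg]):
            A=proj(cam,P@Rz.T+t,E); B=proj(cam,(P+.001*Q)@Rz.T+t,E); nn=B-A; nn/=np.linalg.norm(nn,axis=1,keepdims=True)
            ok=(A[:,0]>3)&(A[:,0]<508)&(A[:,1]>3)&(A[:,1]<380)
            u=A.astype(np.float32); gx=cv2.remap(gb[0],u[:,:1],u[:,1:],cv2.INTER_LINEAR)[:,0]; gy=cv2.remap(gb[1],u[:,:1],u[:,1:],cv2.INTER_LINEAR)[:,0]
            tot+=np.sum(np.minimum(np.abs(gx*nn[:,0]+gy*nn[:,1]),25/sg)*ok); m+=ok.sum()
        return -tot/max(m,1)
    blur={}
    for sg in (4,2,1):
        blur[sg]=[]
        for g,E in ims:
            b=cv2.GaussianBlur(g,(0,0),sg); blur[sg].append((cv2.Sobel(b,cv2.CV_32F,1,0,scale=1/8),cv2.Sobel(b,cv2.CV_32F,0,1,scale=1/8)))
    best=None
    for dy in (-.15,0,.15):
      for dx in (-.006,0,.006):
       for dz in (-.006,0,.006):
        v=np.array([p0[0]+dx,p0[1]+dz,p0[2]+dy])
        k=cost(v,4)
        if best is None or k<best[0]: best=(k,v)
    v=best[1]
    for sg in (4,2,1):
        d=.004*sg/2; S=np.vstack([v,v+[d,0,0],v+[0,d,0],v+[0,0,d*15]])
        o=minimize(cost,v,args=(sg,),method="Nelder-Mead",options=dict(initial_simplex=S,xatol=1e-4,fatol=1e-4)); v=o.x
    if show:
        n=names[0]; im=cv2.imread(f"pics/{n}.png"); E=ims[0][1]; c,s=np.cos(v[2]),np.sin(v[2]); Rz=np.array([[c,-s,0],[s,c,0],[0,0,1]])
        im=cv2.resize(im,(0,0),fx=1.5,fy=1.5) if show.get("im") is None else show["im"]
        for a,b in segs:
            uv=proj(cam,np.array([a,b])@Rz.T+[v[0],v[1],z0],E)*1.5+.25
            cv2.line(im,tuple(int(x) for x in uv[0]),tuple(int(x) for x in uv[1]),(0,0,255),1)
        show["im"]=im
    return v,-o.fun
E
python3 - <<'E'
from h import *
for i,p in enumerate([(0.58,-0.235,0.2),(0.58,-0.105,0.2),(0.58,0.03,.2)]):
    r.move_to(np.array(p),ori(0)); snap("wrist",f"w{i+3}")
print(r.get_obs()["t"])
S={}
for nm,k,p,ns in [("sealed","sealed",(.445,-.23,-.03),["w1"]),("base","base",(.45,-.058,-.2),["w2"]),("tray","tray",(.45,-.405,0.03),["w0"]),("tR","tin",(.588,-.237,0),["w3"]),("tM","tin",(.574,-.102,0),["w4"]),("tL","tin",(.588,.034,0),["w5"])]:
    s={}; print(nm,fit(k,p,ns,show=s)); cv2.imwrite(f"pics/fit_{nm}.png",s["im"])
print(fit("base",(.45,-.058,-.2),["w1"]),fit("base",(.45,-.058,-.2),["w1","w2"]),fit("sealed",(.445,-.23,-.03),["w0"]))
ims=[cv2.imread(f"pics/fit_{n}.png") for n in ["sealed","base","tray","tR","tM","tL"]]
def cr(im,x,y,w=250,h=250): return im[y:y+h,x:x+w]
cv2.imwrite("pics/f1.png",np.hstack([cr(ims[0],200,110),cr(ims[1],200,110),cr(ims[2],180,130)]))
cv2.imwrite("pics/f2.png",np.hstack([cr(i,260,180,260,300) for i in ims[3:]]))
E
```

```text
7.5583
sealed (array([ 0.44364388, -0.22247692,  0.05842831]), np.float64(9.825494899882296))Traceback (most recent call last):
  File "<stdin>", line 7, in <module>
KeyError: 'im'
```

```bash
sed -i 's/    if show:/    if show is not None:/' h.py; python3 - <<'E'
from h import *
for nm,k,p,ns in [("sealed","sealed",(.445,-.23,.05),["w1"]),("base","base",(.45,-.058,-.2),["w2"]),("tray","tray",(.45,-.405,0.03),["w0"]),("tR","tin",(.588,-.237,0),["w3"]),("tM","tin",(.574,-.102,0),["w4"]),("tL","tin",(.588,.034,0),["w5"])]:
    s={}; print(nm,fit(k,p,ns,show=s)); cv2.imwrite(f"pics/fit_{nm}.png",s["im"])
print(fit("base",(.45,-.058,-.2),["w1"]),fit("base",(.45,-.058,-.2),["w1","w2"]),fit("sealed",(.445,-.23,.05),["w0"]))
ims=[cv2.imread(f"pics/fit_{n}.png") for n in ["sealed","base","tray","tR","tM","tL"]]
def cr(im,x,y,w=250,h=250): return im[y:y+h,x:x+w]
cv2.imwrite("pics/f1.png",np.hstack([cr(ims[0],200,110),cr(ims[1],200,110),cr(ims[2],180,130)]))
cv2.imwrite("pics/f2.png",np.hstack([cr(i,260,180,260,300) for i in ims[3:]]))
E
```

```text
sealed (array([ 0.44365744, -0.2224949 ,  0.05806046]), np.float64(9.822336552187814))
base (array([ 0.45306787, -0.05660002, -0.22912565]), np.float64(12.641023948922461))
tray (array([ 0.44974675, -0.40579363,  0.06123927]), np.float64(16.189599964805343))Traceback (most recent call last):
  File "<stdin>", line 3, in <module>
  File "h.py", line 64, in fit
    o=minimize(cost,v,args=(sg,),method="Nelder-Mead",options=dict(initial_simplex=S,xatol=1e-4,fatol=1e-4)); v=o.x
    res = _minimize_neldermead(fun, x0, args, callback, bounds=bounds,
                               **options)
    fxcc = func(xcc)
    fx = function(np.copy(x), *(wrapper_args + args))
  File "h.py", line 44, in cost
    A=proj(cam,P@Rz.T+t,E); B=proj(cam,(P+.001*Q)@Rz.T+t,E); nn=B-A; nn/=np.linalg.norm(nn,axis=1,keepdims=True)
                              ~~~~^^^^^^^^^^^^^^^^^^^^^^^^^
  File "h.py", line 12, in proj
    f,cx,cy,k=K(r.camera_params(c)); Y=np.atleast_2d(X)@E[0].T+E[1]; s=Y[:,:2]/Y[:,2:]; s=s*(1+k*(s**2).sum(1,keepdims=True)); return s*f+[cx,cy]
                ~~~~~~~~~~~~~~~^^^
ValueError: time passes only in moves, steps and waits
```

Too many camera_params calls in a row; I'll cache them.

```bash
python3 - <<'E'
s=open("h.py").read()
s=s.replace("def K(p):","import os,pickle\nif not os.path.exists('cp.pkl'): pickle.dump({c:r.camera_params(c) for c in ('wrist','top','side')},open('cp.pkl','wb'))\nCP=pickle.load(open('cp.pkl','rb'))\ndef K(p):").replace("r.camera_params(c))","CP[c])").replace("p=r.camera_params(c)\n","p=CP[c]\n")
open("h.py","w").write(s)
E
cat > f.py <<'E'
from h import *
for nm,k,p,ns in [("sealed","sealed",(.445,-.23,.05),["w1"]),("base","base",(.45,-.058,-.2),["w2"]),("tray","tray",(.45,-.405,0.03),["w0"]),("tR","tin",(.588,-.237,0),["w3"]),("tM","tin",(.574,-.102,0),["w4"]),("tL","tin",(.588,.034,0),["w5"])]:
    s={}; print(nm,fit(k,p,ns,show=s)); cv2.imwrite(f"pics/fit_{nm}.png",s["im"])
print(fit("base",(.45,-.058,-.2),["w1"]),fit("base",(.45,-.058,-.2),["w1","w2"]),fit("sealed",(.445,-.23,.05),["w0"]))
ims=[cv2.imread(f"pics/fit_{n}.png") for n in ["sealed","base","tray","tR","tM","tL"]]
def cr(im,x,y,w=250,h=250): return im[y:y+h,x:x+w]
cv2.imwrite("pics/f1.png",np.hstack([cr(ims[0],200,110),cr(ims[1],200,110),cr(ims[2],180,130)]))
cv2.imwrite("pics/f2.png",np.hstack([cr(i,260,180,260,300) for i in ims[3:]]))
E
time python3 f.py
```

```text
sealed (array([ 0.44365744, -0.2224949 ,  0.05806046]), np.float64(9.822336552187814))
base (array([ 0.45306787, -0.05660002, -0.22912565]), np.float64(12.641023948922461))
tray (array([ 0.44974675, -0.40579363,  0.06123927]), np.float64(16.189599964805343))
tR (array([ 0.58922368, -0.23836218, -0.05347224]), np.float64(8.896541244778827))
tM (array([ 0.57783314, -0.09588406, -0.02951941]), np.float64(9.047354506527471))
tL (array([0.59452883, 0.0343281 , 0.06560049]), np.float64(9.23048501440214))
(array([ 0.45260067, -0.05728395, -0.22200677]), np.float64(14.915366976198454)) (array([ 0.4527397 , -0.05703183, -0.2226422 ]), np.float64(13.54279381976326)) (array([ 0.44252674, -0.21980447,  0.07879588]), np.float64(8.399587973977372))
real	0m3.266s
user	0m3.742s
sys	0m0.224s
```

View pics/f1.png

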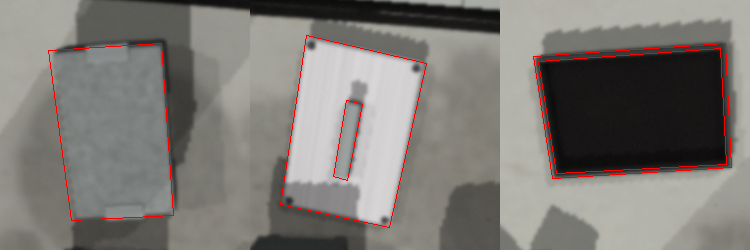

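View pics/f2.png

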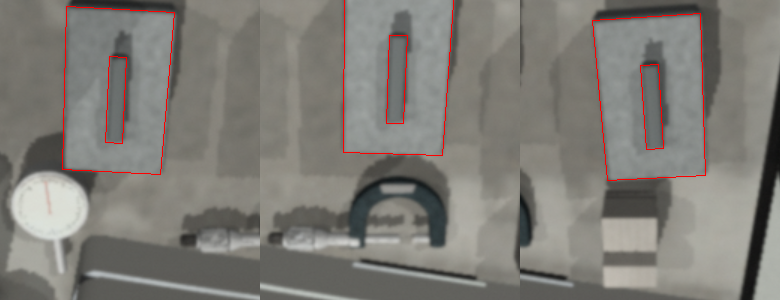

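```bash
cat >> h.py <<'E'
def tcp(): return np.array(r.get_obs()["eef_pos"])
def say(m=""):
    o=r.get_obs(); print(m,"t",round(o["t"],1),"p",np.round(o["eef_pos"],4),"w",round(float(o["grip_width"]),4),"F",np.round(o["wrist_force"],1))
def go(x,y,z,yaw): r.move_to(np.array([x,y,z]),ori(yaw))
def line(x,y,z,v=.15,yaw=None): r.move_straight(np.array([x,y,z]),frame=None if yaw is None else ori(yaw),velocity=v)
def grab_tin(p,z0=0,top=.09,dz=.012,force=60):
    go(p[0],p[1],z0+top,p[2]); line(p[0],p[1],z0+dz,.1); r.clamp(grip_force=force); say("grab")
def put_tin(b,z0,dz=.012,over=.0,up=.09):
    """with tin in hand: over b, lower to standing height z0, release, retreat"""
    z=tcp()[2]; line(b[0],b[1],max(z,z0+.04),.2,b[2]); line(b[0],b[1],z0+dz+.012,.1); line(b[0],b[1],z0+dz+.0005,.03); say("down"); r.let_go(); line(b[0],b[1],z0+up,.15); say("put")
E
python3 - <<'E'
from h import *
s=(.4437,-.2225,.058); b=(.4527,-.0570,-.2226)
grab_tin(s); line(s[0],s[1],.09,.15); say("lift"); put_tin(b,.012)
go(.5,-.06,.25,0); snap("wrist","w6"); sh={}; print(fit("sealed",b,["w6"],z0=.012,show=sh)); cv2.imwrite("pics/f3.png",sh["im"])
E
```

```text
grab t 10.0 p [ 0.4445 -0.2226  0.013 ] w 0.0633 F [0.1 1.1 5.8]
lift t 10.7 p [ 0.4429 -0.2222  0.0892] w 0.0634 F [ 0.  -0.4 -4.1]
down t 12.9 p [ 0.453  -0.057   0.0249] w 0.0633 F [-0.9 -1.2  3.1]
put t 13.9 p [ 0.4523 -0.0569  0.1016] w 0.0854 F [ 0.3 -0.  -0.4]
(array([ 0.45107586, -0.05971914, -0.22647524]), np.float64(8.45880717775579))
```

View pics/f3.png

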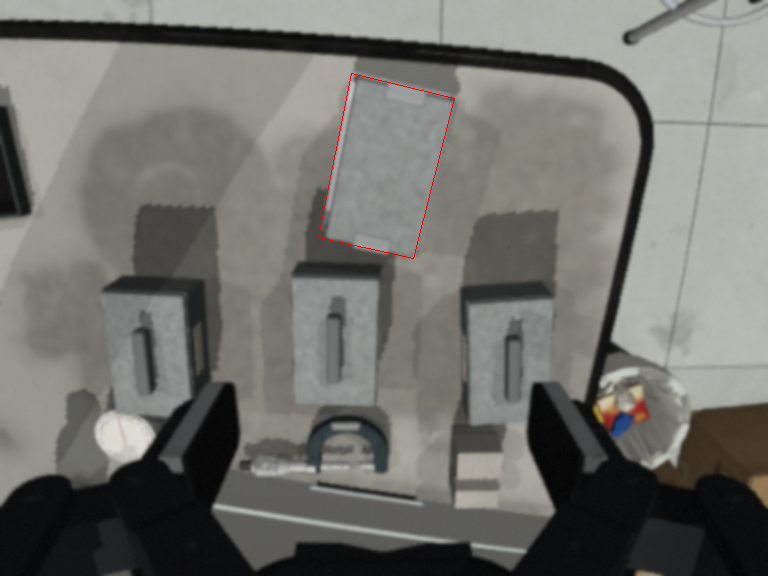

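```bash
cat >> h.py <<'E'
def lift_lid(p,force=50,dz=.053):
    go(p[0],p[1],.10,p[2]); line(p[0],p[1],dz,.08); r.clamp(grip_force=force); say("lid grip"); line(p[0],p[1],dz+.02,.03); line(p[0],p[1],dz+.08,.15); say("lid up")
def peek(p,dx,dy,n,dz=.053):
    line(p[0]+dx,p[1]+dy,dz+.10,.2); r.wait(.2); snap("wrist",n+"w"); g1=r.look_for("wrist","gauge"); snap("top",n+"t"); g2=r.look_for("top","gauge"); print("gauge",[(d["position"],d["conf"]) for d in g1],[(d["position"],d["conf"]) for d in g2])
def lid_back(p,dz=.053):
    line(p[0],p[1],dz+.04,.15); line(p[0],p[1],dz+.012,.1); line(p[0],p[1],dz+.0005,.02); say("lid down"); r.let_go(); line(p[0],p[1],.10,.15)
E
python3 - <<'E'
from h import *
p=(.5778,-.0959,-.0295)
lift_lid(p); peek(p,-.06,.11,"kM")
a=cv2.imread("pics/kMw.png"); b=cv2.imread("pics/kMt.png")[140:260,130:300]
cv2.imwrite("pics/kM.png",np.vstack([a[:,:],cv2.resize(b,(300,212))[:,:].copy() if 0 else cv2.copyMakeBorder(cv2.resize(b,(300,212)),0,0,0,212,cv2.BORDER_CONSTANT)]))
E
```

```text
lid grip t 16.7 p [ 0.578  -0.0959  0.0532] w 0.0082 F [0.  0.4 2.8]
lid up t 18.1 p [ 0.5776 -0.0959  0.1326] w 0.0081 F [ 0.  -0.1 -0.7]
gauge [] []
```

View pics/kM.png

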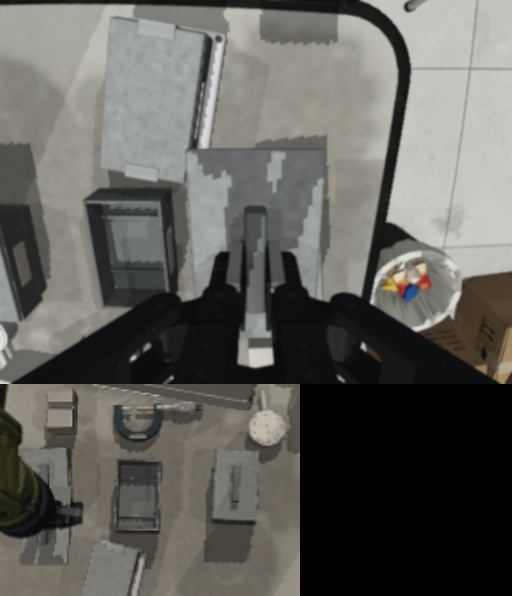

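```bash
python3 - <<'E'
from h import *
p=(.5778,-.0959,-.0295)
lid_back(p); say()
go(.56,-.10,.2,0); snap("wrist","w7"); sh={}; v,_=fit("tin",p,["w7"],show=sh); print(v); cv2.imwrite("pics/f4.png",sh["im"][100:500,150:650])
E
```

```text
lid down t 21.5 p [ 0.5778 -0.0959  0.0534] w 0.0079 F [ 0.2  0.  -0.5]
 t 22.7 p [ 0.5781 -0.0959  0.1001] w 0.0857 F [-0.4  0.6 -0.8]
[ 0.57771564 -0.0965064  -0.03907048]
```

View pics/f4.png

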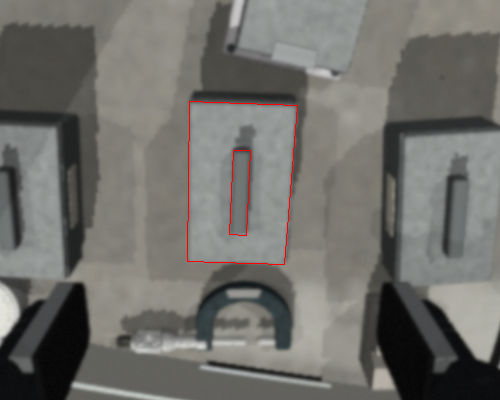

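```bash
python3 - <<'E'
from h import *
p=(.5778,-.0962,-.033); b=(.4527,-.0570,-.2226)
grab_tin(p,top=.1); line(p[0],p[1],.14,.15); say("lift"); put_tin(b,.063,up=.1)
pR=(.5892,-.2384,-.0535)
lift_lid(pR); peek(pR,-.06,.11,"kR")
a=cv2.imread("pics/kRw.png"); b=cv2.imread("pics/kRt.png")[140:260,130:300]
cv2.imwrite("pics/kR.png",np.vstack([a,cv2.copyMakeBorder(cv2.resize(b,(300,212)),0,0,0,212,cv2.BORDER_CONSTANT)]))
E
```

```text
grab t 25.1 p [ 0.5787 -0.0963  0.0131] w 0.0628 F [-0.1  0.7  6. ]
lift t 26.1 p [ 0.5768 -0.096   0.1387] w 0.0631 F [ 0.8  0.7 -3.1]
down t 28.1 p [ 0.4531 -0.0571  0.076 ] w 0.0628 F [-1.7  0.6  4.9]
put t 29.2 p [ 0.4522 -0.0569  0.1624] w 0.0858 F [-0.7 -0.1  0.5]
lid grip t 31.6 p [ 0.5894 -0.2385  0.0533] w 0.0085 F [-0.4  0.1  1.3]
lid up t 32.9 p [ 0.589  -0.2384  0.1326] w 0.0083 F [ 0.1 -1.1 -1. ]
gauge [([0.5854, -0.2382, 0.0369], 0.92)] [([0.58, -0.2398, 0.0341], 0.58)]
```

View pics/kR.png

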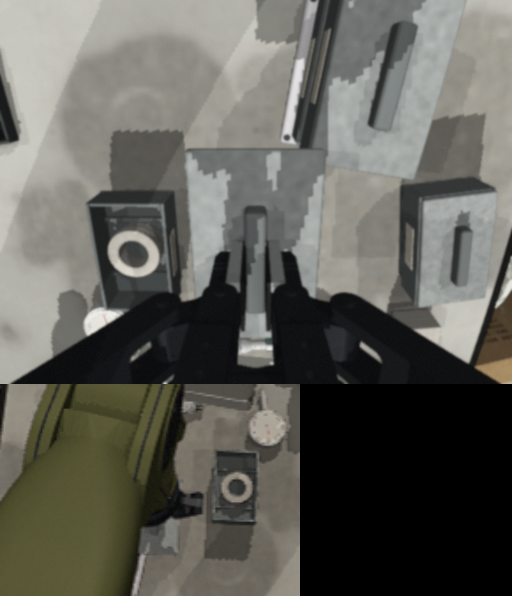

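```bash
python3 - <<'E'
from h import *
q=(.44,-.23,-.0535)
line(q[0],q[1],.12,.2); line(q[0],q[1],.03,.15); line(q[0],q[1],.0125,.03); say("laid"); r.let_go(); line(q[0],q[1],.12,.2)
pR=(.5892,-.2384,-.0535)
go(.58,-.238,.2,0); r.wait(.2); snap("wrist","w8"); sh={}; print(fit("open",pR,["w8"],show=sh)); cv2.imwrite("pics/f5.png",sh["im"][100:500,150:650])
print([(np.round(d["position"],4),d["conf"]) for d in r.look_for("wrist","gauge")]); print(r.get_obs()["t"])
E
```

```text
laid t 36.4 p [ 0.4399 -0.23    0.0123] w 0.008 F [-0.4  0.2 -0.6]
(array([ 0.58931115, -0.23762826, -0.05650958]), np.float64(10.592853668689393))
[(array([ 0.5874, -0.2384,  0.0385]), 0.79)]
38.85
```

View pics/f5.png

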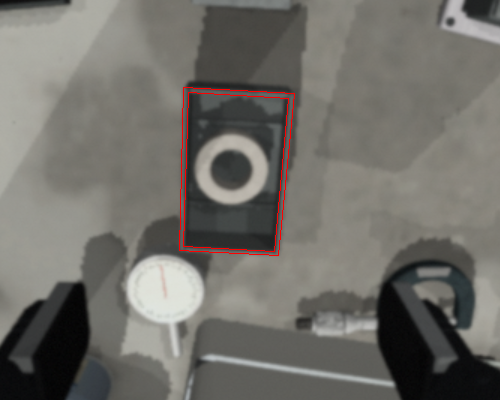

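```bash
python3 - <<'E'
from h import *
E=load("w8"); im=cv2.imread("pics/w8.png"); g=cv2.cvtColor(im,cv2.COLOR_BGR2GRAY)
m=np.zeros_like(g); m[140:220,220:290]=(g[140:220,220:290]>150)*255
cs,_=cv2.findContours(m,cv2.RETR_EXTERNAL,cv2.CHAIN_APPROX_NONE); c=max(cs,key=cv2.contourArea)
W=onz("wrist",c[:,0].astype(float),.036,E); (u,v),rad=cv2.minEnclosingCircle((W[:,:2]*1e3).astype(np.float32)); print(u,v,rad)
ga=np.array([u,v])/1e3
t=np.array([.5893,-.2380]); yaw=-.055
d=np.array([np.cos(yaw),np.sin(yaw)]); n=np.array([-d[1],d[0]]); print("rel x,y",(ga-t)@d,(ga-t)@n)
P=t+n*((ga-t)@n)*0.8; print(P)
for a in (np.pi/2,-np.pi/2): print(a,r.ik([P[0],P[1],.05],ori(yaw+a)))
np.save("P.npy",P)
E
```

```text
588.2362060546875 -239.20281982421875 22.11307144165039
rel x,y -0.0009960636203435302 -0.0012594801911286306
[ 0.58924461 -0.23900606]
1.5707963267948966 [-0.38533693  0.56550552 -0.14520323  0.86008758  0.         -1.90113326]
-1.5707963267948966 [-0.38533693  0.56550552 -0.14520323  0.86008758  0.          1.2404594 ]
```

```bash
python3 - <<'E'
from h import *
P=np.load("P.npy"); yaw=-.055+np.pi/2
yaw=-.055-np.pi/2
go(P[0],P[1],.12,yaw); line(P[0],P[1],.042,.08); r.wait(.2); say(); snap("wrist","w9")
im=cv2.imread("pics/w9.png"); cv2.imwrite("pics/w9z.png",cv2.resize(cv2.convertScaleAbs(im[180:384,90:420],alpha=1.8,beta=10),None,fx=2.4,fy=2.4,interpolation=cv2.INTER_CUBIC))
E
```

```text
t 41.6 p [ 0.5897 -0.2392  0.0426] w 0.0854 F [-0.1 -0.3  1.3]
```

View pics/w9z.png

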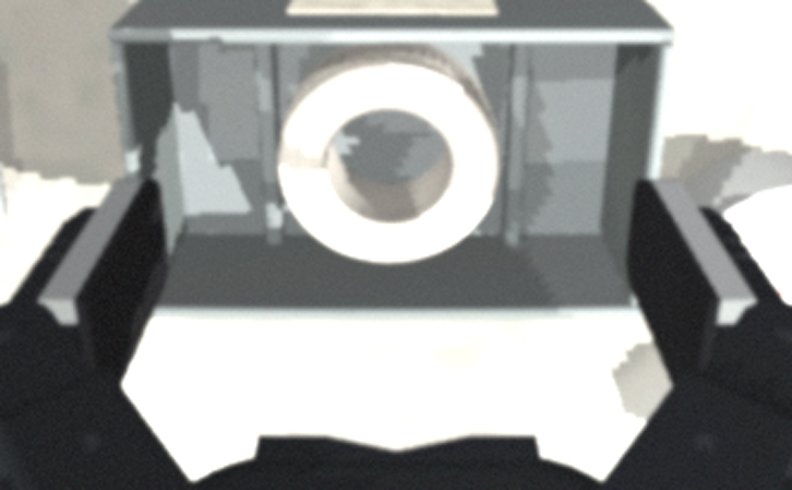

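```bash
python3 - <<'E'
from h import *
sh={}; v,_=fit("open",(.5893,-.238,-.055),["w9"],show=sh); print(v); cv2.imwrite("pics/f6.png",sh["im"])
# tip edges measure: rays at tips in tool coordinates
E

```

```text
[ 0.58855401 -0.2371668  -0.05639915]
```

View pics/f6.png

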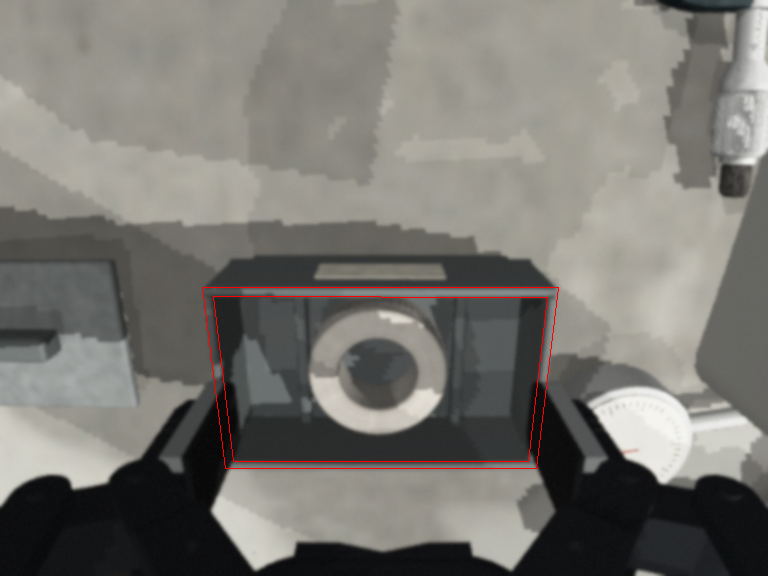

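```bash
python3 - <<'E'
from h import *
P=np.load("P.npy")
x=P[0]-.0011
for z in (.038,.035,.032,.029,.026,.023):
    line(x,P[1],z,.03); r.wait(.15); o=r.get_obs(); F=o["wrist_force"]; print(np.round(o["eef_pos"],4),np.round(F,1))
    if abs(F[2])>8 or np.hypot(F[0],F[1])>8: print("contact"); break
snap("wrist","w10")
E
```

```text
[ 0.5881 -0.239   0.038 ] [ 0.3 -0.3 -0. ]
[ 0.5882 -0.239   0.035 ] [ 0.4 -0.3  0.2]
[ 0.5887 -0.2393  0.0322] [ 1.7 -0.7  0.6]
[ 0.5887 -0.2394  0.0303] [-0.9 -0.3  7.1]
[ 0.5888 -0.2396  0.0286] [-2.5  0.3 15. ]
contact
```

View pics/w10.png

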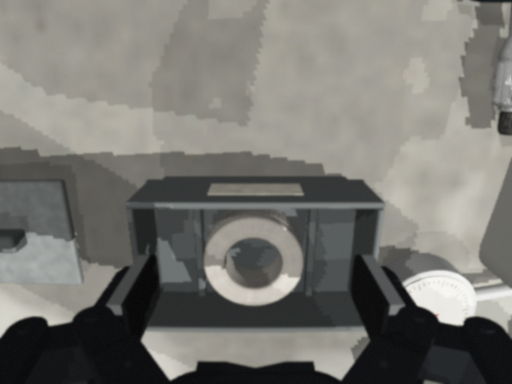

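```bash
python3 - <<'E'
from h import *
o=r.get_obs(); print(o["ft_torque"],o["wrist_force"],o["eef_pos"])
im=cv2.imread("pics/w10.png"); z=cv2.convertScaleAbs(im[190:290],alpha=2.5,beta=10)
A=cv2.resize(z[:,110:180],None,fx=5.6,fy=5.6,interpolation=cv2.INTER_CUBIC);B=cv2.resize(z[:,335:405],None,fx=5.6,fy=5.6,interpolation=cv2.INTER_CUBIC)
cv2.imwrite("pics/w10z.png",np.hstack([A,B]))
E
```

```text
[ 0.12867587  0.54863197 -0.02112046] [-2.33163143 -0.18014641 13.80322182] [ 0.58879053 -0.23960453  0.02859297]
```

View pics/w10z.png

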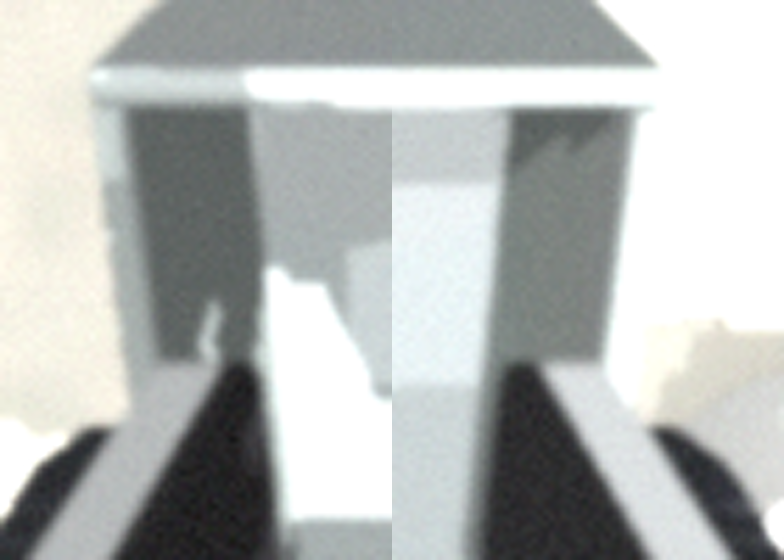

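```bash
cat > desc.py <<'E'
from h import *
def descend(x,y,yaw,z0=.035,zs=(.033,.031,.0295,.028,.026,.024,.0225),lim=9):
    line(x,y,z0,.05,yaw-np.pi/2); 
    for z in zs:
        line(x,y,z,.03); r.wait(.1); o=r.get_obs(); F=o["wrist_force"]; T=o["ft_torque"]
        print(np.round(o["eef_pos"]*1e3,1),np.round(F,1),"contact xy mm",np.round([-T[1]/F[2]*1e3,T[0]/F[2]*1e3],0) if abs(F[2])>3 else "")
        if abs(F[2])>lim: return False
    return True
E
python3 - <<'E'
from desc import *
P=np.load("P.npy")
for dx in (.5889,.5894,.5899):
    print(dx); 
    if descend(dx,P[1],-.056): break
snap("wrist","w11")
E
```

```text
0.5889
[ 588.6 -238.8   32.5] [ 0.5  0.6 -5. ] contact xy mm [ 1. -6.]
[ 588.9 -239.    31. ] [-0.1  0.2 -5. ] contact xy mm [-12.   1.]
[ 588.9 -239.    29.5] [ 0.1 -1.1 -4. ] contact xy mm [-3. -3.]
[ 589.2 -239.1   28.7] [-2.3  0.8  3.2] contact xy mm [-66.  42.]
[ 589.2 -239.2   28.4] [-6.2  1.2 12.4] contact xy mm [-65.  30.]
0.5894
[ 589.1 -238.9   32.5] [ 0.   0.3 -4.7] contact xy mm [1. 9.]
[ 589.4 -239.    31. ] [-0.3 -0.2 -5.1] contact xy mm [-5.  1.]
[ 589.4 -239.    29.5] [ 0.5 -0.6 -5. ] contact xy mm [ 2. -4.]
[ 589.7 -239.1   28.6] [-1.1  1.   1. ] contact xy mm 
[ 589.7 -239.2   28.3] [-4.2  0.9 11.4] contact xy mm [-57.  24.]
0.5899
[ 589.6 -238.9   32.5] [ 0.4 -0.4 -4.4] contact xy mm [14.  5.]
[ 589.9 -239.    30.9] [ 0.4  0.8 -3.5] contact xy mm [-4. 10.]
[ 589.9 -239.    29.5] [-0.3 -0.4 -4.8] contact xy mm [-1.  9.]
[ 590.2 -239.1   28.4] [-1.5  0.1 -0.3] contact xy mm 
[ 590.3 -239.1   28.3] [-4.6  1.  11. ] contact xy mm [-46.  33.]
```

```bash
python3 - <<'E'
from h import *
say()
x,y,_=tcp()
for z in (.026,.024,.022,.020,.018):
    line(x,y,z,.02); r.wait(.1); say(z); o=r.get_obs()
    if o["wrist_force"][2]>28 or o["eef_pos"][2]<.0235: break
snap("wrist","w11")
E
```

```text
t 50.1 p [ 0.5903 -0.2391  0.0283] w 0.0852 F [-4.9  1.4 10. ]
0.026 t 50.4 p [ 0.5903 -0.2391  0.0283] w 0.0855 F [-5.2  2.4 10.5]
0.024 t 50.8 p [ 0.5903 -0.2393  0.0276] w 0.0855 F [-7.6  2.3 17.7]
0.022 t 51.1 p [ 0.5902 -0.2395  0.0266] w 0.0852 F [-9.4  3.3 23. ]
0.02 t 51.5 p [ 0.5902 -0.2396  0.0262] w 0.0854 F [-10.7   4.2  33.4]
```

View pics/w11.png

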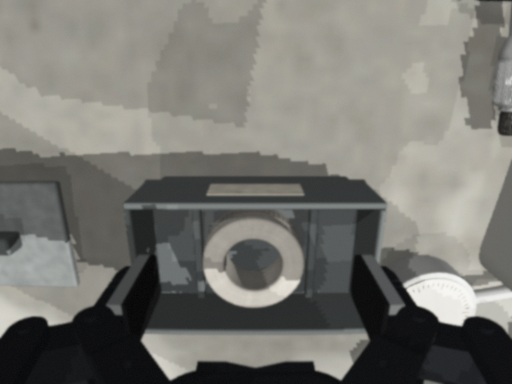

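```bash
python3 - <<'E'
from h import *
x,y,_=tcp()
line(x,y,.0245,.05); say()
r.clamp(grip_force=60); say("clamp"); r.wait(.2); say()
x,y,_=tcp()
line(x,y,.035,.03); r.wait(.2); say("up"); snap("wrist","w12")
E
```

```text
t 51.8 p [ 0.5912 -0.2401  0.0263] w 0.0853 F [-2.9  1.3 12.8]
clamp t 52.5 p [ 0.6139 -0.246   0.0384] w -0.0001 F [18.7 -0.1 32.1]
 t 52.7 p [ 0.6139 -0.246   0.0383] w 0.0002 F [19.1 -0.4 30.3]
up t 54.0 p [ 0.6173 -0.2464  0.0387] w -0.0004 F [-2.3  2.3 16.8]
```

View pics/w12.png

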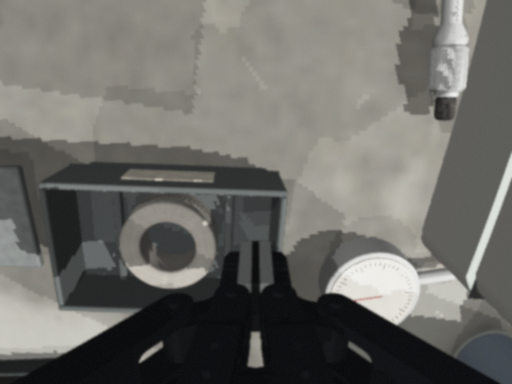

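```bash
python3 - <<'E'
from h import *
x,y,_=tcp()
line(x,y,.12,.08); say("up"); r.let_go(); go(.58,-.238,.2,0); r.wait(.2); say(); snap("wrist","w13"); sh={}; print(fit("open",(.59,-.239,-.055),["w13"],show=sh)); cv2.imwrite("pics/f7.png",sh["im"][50:450,100:700])
E
```

```text
up t 55.2 p [ 0.6168 -0.2462  0.1192] w 0.0004 F [ 0.1  0.5 -0. ]
 t 57.7 p [ 0.58   -0.238   0.1997] w 0.0853 F [ 0.1 -0.1  0.5]
(array([ 0.57292635, -0.23754962, -0.11765759]), np.float64(10.461953679856114))
```

View pics/f7.png

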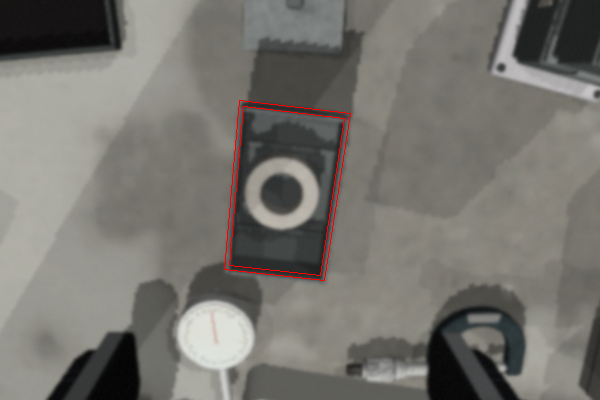

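```bash
python3 - <<'E'
from h import *
p=CP["wrist"]; M=np.linalg.inv(p["hand_eye"]); E=(M[:3,:3],M[:3,3])
for uv in [(127,267),(114,280),(95,305),(75,320),(139,255),(106,305),(115,315)]:
    C,D=ray("wrist",[uv],E)
    print(uv,[np.round(1e3*(C+D[0]*((z-C[2])/D[0][2])),1).tolist() for z in (-.011,0,.011)])
E
python3 - <<'E'
import cv2,numpy as np
a=cv2.imread("pics/w12.png"); z=cv2.convertScaleAbs(a[220:340,190:320],alpha=3,beta=20)
cv2.imwrite("pics/w12z.png",cv2.resize(z,None,fx=4.5,fy=4.5,interpolation=cv2.INTER_CUBIC))
E
```

```text
(127, 267) [[-28.0, -50.8, -11.0], [-10.1, -58.6, 0.0], [7.9, -66.4, 11.0]]
(114, 280) [[-37.2, -52.5, -11.0], [-20.6, -60.5, 0.0], [-4.1, -68.6, 11.0]]
(95, 305) [[-51.9, -53.2, -11.0], [-37.7, -61.4, 0.0], [-23.4, -69.6, 11.0]]
(75, 320) [[-59.5, -56.3, -11.0], [-46.5, -65.0, 0.0], [-33.4, -73.6, 11.0]]
(139, 255) [[-18.5, -49.1, -11.0], [1.0, -56.6, 0.0], [20.4, -64.2, 11.0]]
(106, 305) [[-51.8, -49.5, -11.0], [-37.5, -57.1, 0.0], [-23.2, -64.7, 11.0]]
(115, 315) [[-56.6, -44.6, -11.0], [-43.1, -51.5, 0.0], [-29.6, -58.3, 11.0]]
```

View pics/w12z.png

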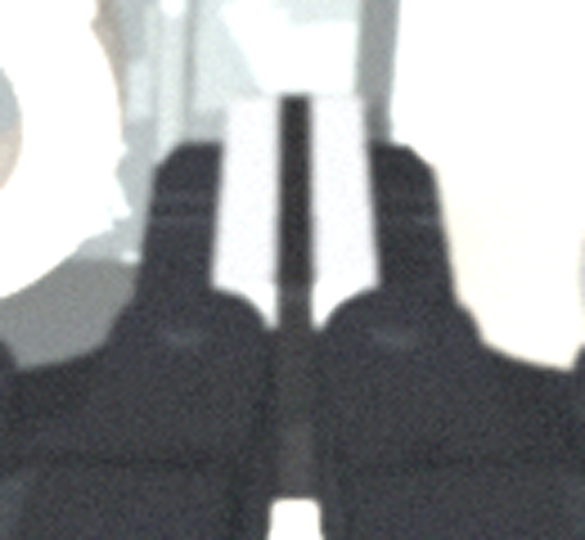

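```bash
cat >> h.py <<'E'
def ringpos(n,roi,z=.036,thr=150):
    E=load(n); g=cv2.cvtColor(cv2.imread(f"pics/{n}.png"),cv2.COLOR_BGR2GRAY); x0,y0,x1,y1=roi
    m=np.zeros_like(g); m[y0:y1,x0:x1]=(g[y0:y1,x0:x1]>thr)*255
    cs,_=cv2.findContours(m,cv2.RETR_EXTERNAL,cv2.CHAIN_APPROX_NONE); c=max(cs,key=cv2.contourArea)
    W=onz("wrist",c[:,0].astype(float),z,E); (u,v),rad=cv2.minEnclosingCircle((W[:,:2]*1e3).astype(np.float32)); return np.array([u,v])/1e3,rad
E
python3 - <<'E'
from h import *
print(ringpos("w13",(220,130,290,195)))
t=(.5729,-.2375); yaw=-.118
go(t[0],t[1],.12,yaw-np.pi/2); line(t[0],t[1],.042,.08); r.wait(.3); say(); snap("wrist","w14")
sh={}; v,_=fit("open",(t[0],t[1],yaw),["w14"],show=sh); print(v,ringpos("w14",(200,200,310,300))); cv2.imwrite("pics/f8.png",sh["im"][180:,:])
E
```

```text
(array([ 0.57453918, -0.23914531]), 21.89594078063965)
 t 60.6 p [ 0.5731 -0.2376  0.0424] w 0.0853 F [-0.1 -0.2 -0.3]
[ 0.57497275 -0.23724505 -0.11317956] (array([ 0.57372229, -0.23863589]), 22.828176498413086)
```

View pics/f8.png

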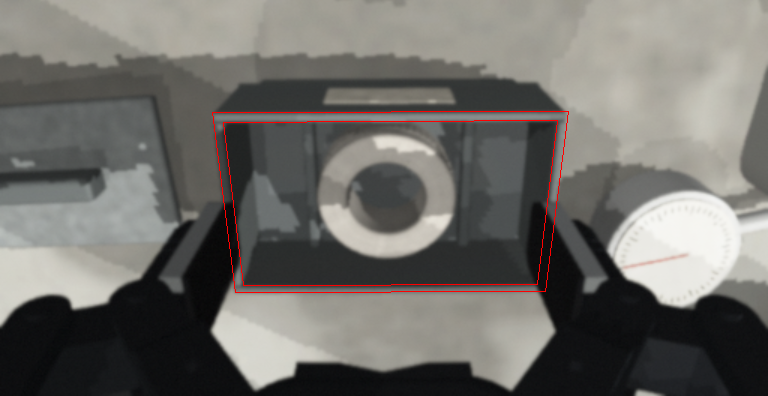

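```bash
python3 - <<'E'
from desc import *
x,y,yaw=.5748,-.2382,-.113
descend(x,y,yaw,z0=.040,zs=(.036,.0335,.0315,.030,.0293),lim=20)
x,y,z=tcp()
r.clamp(grip_force=60); say("clamp")
x2,y2,z2=tcp(); line(x2,y2,z2+.008,.03); r.wait(.2); say("up"); snap("wrist","w15")
E
```

```text
[ 574.7 -238.1   35.9] [0.1 0.2 0.3] contact xy mm 
[ 574.8 -238.2   33.5] [-0.3 -0.1  0.8] contact xy mm 
[ 575.1 -238.4   32. ] [-0.9 -0.1  3.7] contact xy mm [-27.  15.]
[ 575.1 -238.4   31.1] [-1.3  0.1  8.7] contact xy mm [-37.  10.]
[ 575.2 -238.5   31. ] [-2.2 -0.3 11.2] contact xy mm [-35.  12.]
clamp t 63.2 p [ 0.5746 -0.2381  0.0293] w 0.0417 F [-0.8 -0.4  3.2]
up t 63.8 p [ 0.5745 -0.238   0.0371] w 0.0415 F [-0.8  0.9 -2.3]
```

View pics/w15.png

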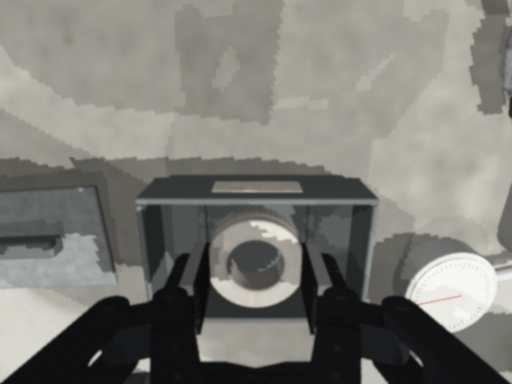

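```bash
python3 - <<'E'
from h import *
im=cv2.imread("pics/w15.png"); z=cv2.convertScaleAbs(im[190:340,160:350],alpha=1.6,beta=0)
cv2.imwrite("pics/w15z.png",cv2.resize(z,None,fx=4,fy=4,interpolation=cv2.INTER_CUBIC))
snap("side","s15"); s=cv2.imread("pics/s15.png"); cv2.imwrite("pics/s15z.png",cv2.resize(s[120:250,170:330],None,fx=4.5,fy=4.5,interpolation=cv2.INTER_CUBIC)); say()
E
```

```text
t 63.9 p [ 0.5745 -0.238   0.0371] w 0.0413 F [-0.4 -0.2 -2.8]
```

View pics/w15z.png

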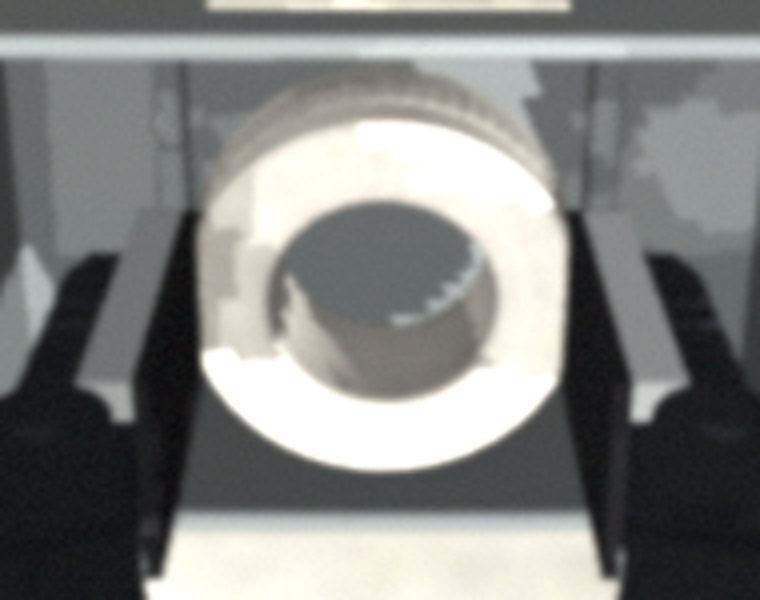

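View pics/s15z.png

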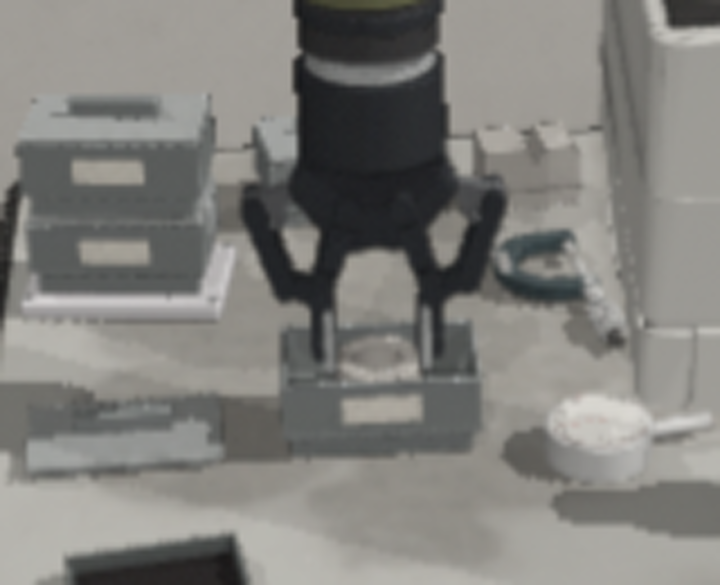

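```bash
python3 - <<'E'
from h import *
x,y,_=tcp()
line(x,y,.09,.05); r.wait(.2); say("lift"); snap("top","t16")
print([(np.round(d["position"],3),round(d["conf"],2)) for d in r.look_for("top","tray")],[(np.round(d["position"],3),round(d["conf"],2)) for d in r.look_for("top","gauge")])
line(.45,-.33,.10,.12,.061); say(); r.wait(.2); snap("wrist","w16"); v,s=fit("tray",(.45,-.406,.061),["w16"]); print(v,s)
E
```

```text
lift t 65.3 p [ 0.5743 -0.2379  0.0896] w 0.0416 F [-0.1  0.  -1.5]
[(array([0.588, 0.035, 0.054]), 0.25)] []
 t 67.4 p [ 0.4502 -0.3299  0.1   ] w 0.0417 F [ 0.9 -0.3 -2.3]
[ 0.45033829 -0.40579663  0.06017872] 13.779075404743722
```

View pics/w16.png

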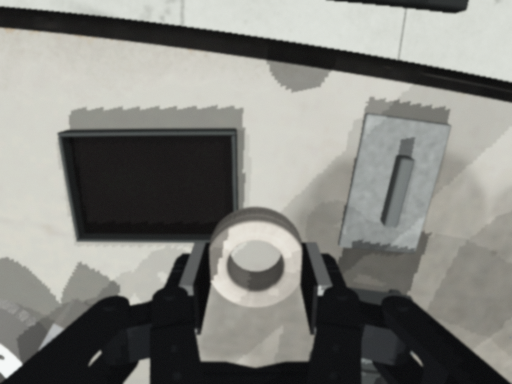

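```bash
python3 - <<'E'
from h import *
x,y=.4503,-.4058
line(x,y,.06,.12); line(x,y,.022,.06); 
for z in (.019,.0175,.0165,.0155,.0145):
    line(x,y,z,.02); o=r.get_obs(); print(z,np.round(o["eef_pos"][2],4),np.round(o["wrist_force"],1))
    if o["wrist_force"][2]>2: break
r.let_go(); say("rel"); line(x,y,.12,.12)
line(.5,-.36,.2,.2,0); r.wait(.2); snap("wrist","w17")
print(fit("tray",(.45,-.406,.061),["w17"])); print(fit("lid",(.44,-.23,-.0535),["w17"]))
E
```

```text
0.019 0.0191 [-0.2 -0.6 -2.6]
0.0175 0.0175 [-0.4 -0.5 -1.9]
0.0165 0.0164 [ 0.3 -0.1 -3.1]
0.0155 0.0155 [-0.6 -0.4 -3.2]
0.0145 0.0153 [-1.5  2.3  5.6]
rel t 71.1 p [ 0.4504 -0.4059  0.0144] w 0.0857 F [-0.1  0.4 -0.1]
(array([ 0.45000413, -0.40583326,  0.0616207 ]), np.float64(16.96704869992296))
(array([ 0.4308456 , -0.23266173, -0.06244368]), np.float64(7.016079187596956))
```

View pics/w17.png

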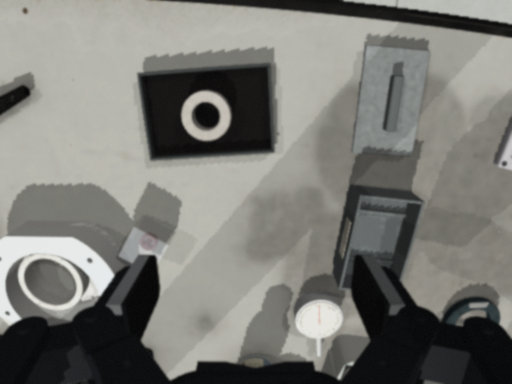

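```bash
python3 - <<'E'
from h import *
go(.47,-.235,.2,0); r.wait(.2); snap("wrist","w18"); s1={}
l,_=fit("lid",(.435,-.231,-.06),["w18"],show=s1); print("lid",l); t,_=fit("open",(.573,-.2375,-.113),["w18"],show=s1); print("tin",t)
cv2.imwrite("pics/f9.png",s1["im"])
go(.58,-.235,.2,0); r.wait(.2); snap("wrist","w19"); s2={}
t,_=fit("open",(.573,-.2375,-.113),["w19"],show=s2); print("tin",t); cv2.imwrite("pics/f10.png",s2["im"])
E
```

```text
lid [ 0.42995462 -0.23114028 -0.06303587]
tin [ 0.57587818 -0.2376913  -0.11493272]
tin [ 0.57563852 -0.23772385 -0.11585465]
```

View pics/f9.png

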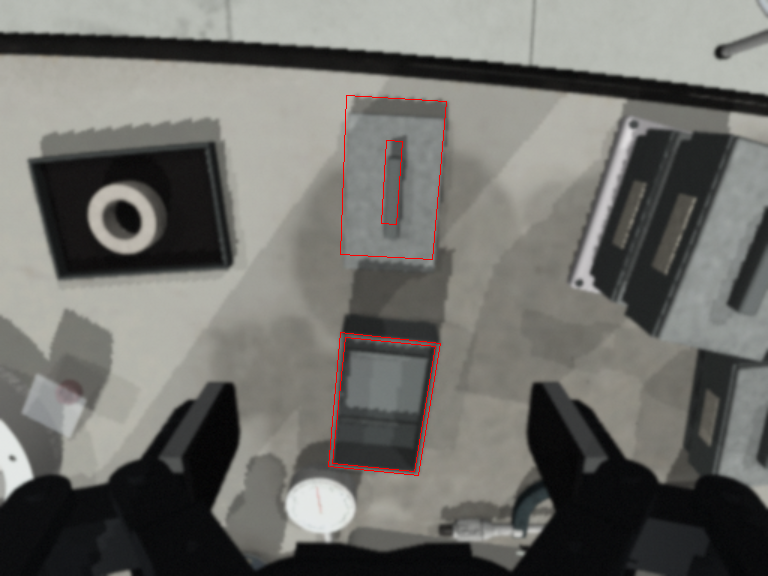

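View pics/f10.png

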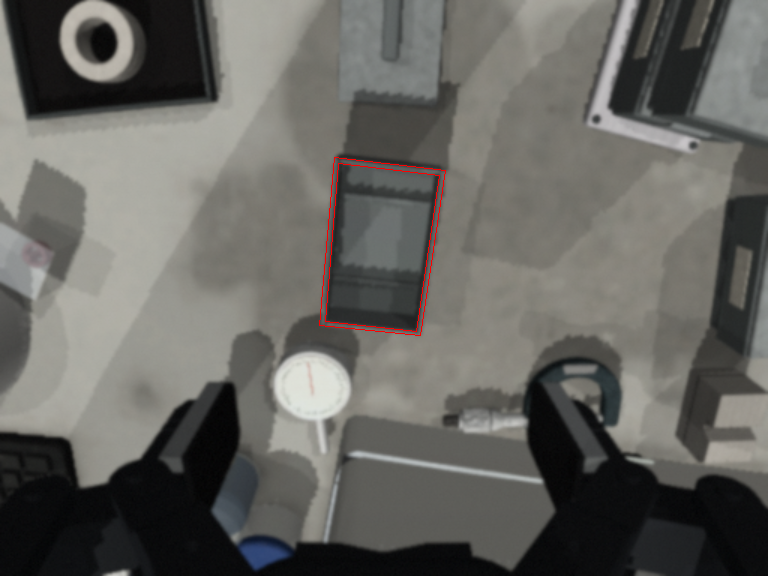

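```bash
python3 - <<'E'
from h import *
s1={}
l,k=fit("lid",(.44,-.231,-.06),["w18"],show=s1); print("lid",l,k); cv2.imwrite("pics/f11.png",s1["im"][80:300,250:500])
p=(.5945,.0343,.0656); b=(.4527,-.0570,-.2226)
go(.5,-.06,.26,0); r.wait(.2); snap("wrist","w20"); s={}; print(fit("tin",b,["w20"],z0=.063,show=s)); cv2.imwrite("pics/f12.png",s["im"]); say()
E
```

```text
lid [ 0.43001787 -0.23113522 -0.06256455] 5.973908219628056
(array([ 0.44137982, -0.05479477, -0.11077961]), np.float64(6.105089465350068))
 t 75.7 p [ 0.5004 -0.061   0.2592] w 0.0857 F [ 0.5 -1.1 -0.2]
```

View pics/f11.png

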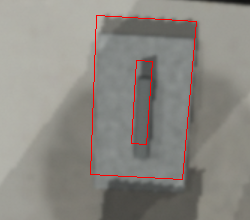

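View pics/f12.png

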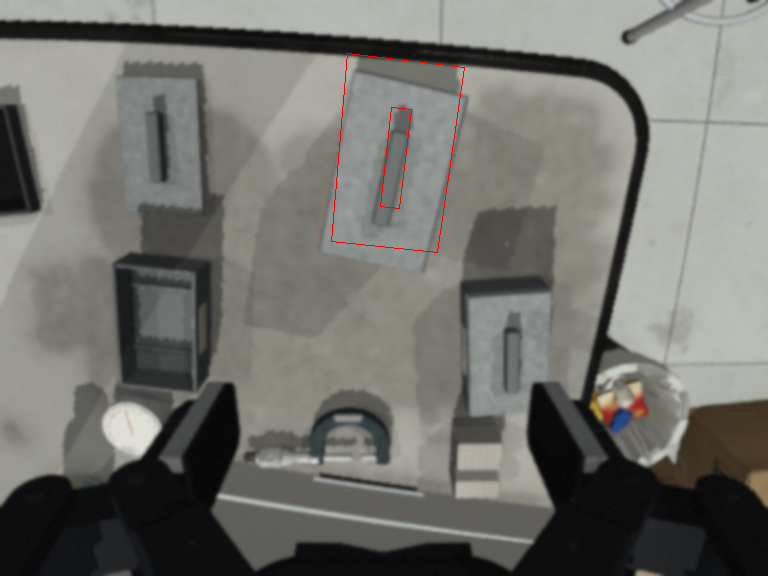

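```bash
sed -i 's/size=None,show=None)/size=None,show=None,fine=False)/; s/    for dy in (-.15,0,.15):/    for dy in ((0,) if fine else (-.15,0,.15)):/; s/for dx in (-.006,0,.006)/for dx in ((0,) if fine else (-.006,0,.006))/; s/for dz in (-.006,0,.006)/for dz in ((0,) if fine else (-.006,0,.006))/; s/    for sg in (4,2,1):\n        d=/XX/' h.py
python3 - <<'E'
s=open("h.py").read(); s=s.replace("    for sg in (4,2,1):\n        d=.004*sg/2","    for sg in ((2,1) if fine else (4,2,1)):\n        d=.002*sg/2"); open("h.py","w").write(s)
E
python3 - <<'E'
from h import *
s1={}
l,k=fit("lid",(.44,-.231,-.06),["w18"],show=s1,fine=True); print("lid",l,k); A=s1["im"][80:300,250:500]
s={}; print(fit("tin",(.4527,-.0570,-.2226),["w20"],z0=.063,show=s,fine=True)); 
cv2.imwrite("pics/f13.png",np.hstack([A,s["im"][40:260,280:530]]))
E
```

```text
lid [ 0.44059747 -0.23158241 -0.04410512] 5.8819684412117565
(array([ 0.45255123, -0.05824405, -0.19913211]), np.float64(6.291937426812174))
```

View pics/f13.png

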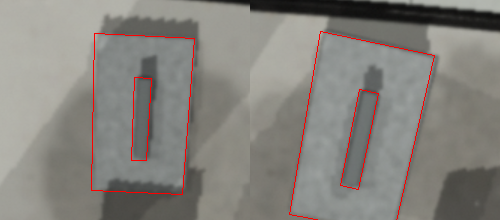

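```bash
python3 - <<'E'
from h import *
p=(.5945,.0343,.0656); b=(.4527,-.0575,-.2226)
grab_tin(p,top=.1); line(p[0],p[1],.19,.15); r.wait(.2); say("lift"); put_tin(b,.114,up=.1)
go(.5,-.06,.32,0); r.wait(.2); snap("wrist","w21"); s={}; print(fit("tin",b,["w21"],z0=.114,show=s,fine=True)); cv2.imwrite("pics/f14.png",s["im"])
E
```

```text
grab t 77.9 p [0.5954 0.0344 0.0131] w 0.0631 F [-1.   0.   5.3]
lift t 79.5 p [0.594  0.0343 0.1891] w 0.0633 F [ 0.3 -0.2 -3. ]
down t 81.6 p [ 0.4531 -0.0576  0.1271] w 0.0632 F [-1.2  0.3  3.4]
put t 82.7 p [ 0.4522 -0.0574  0.2133] w 0.0851 F [-0.3 -0.2  0.3]
(array([ 0.4528065 , -0.05838169, -0.19345922]), np.float64(6.185386949787878))
```

View pics/f14.png

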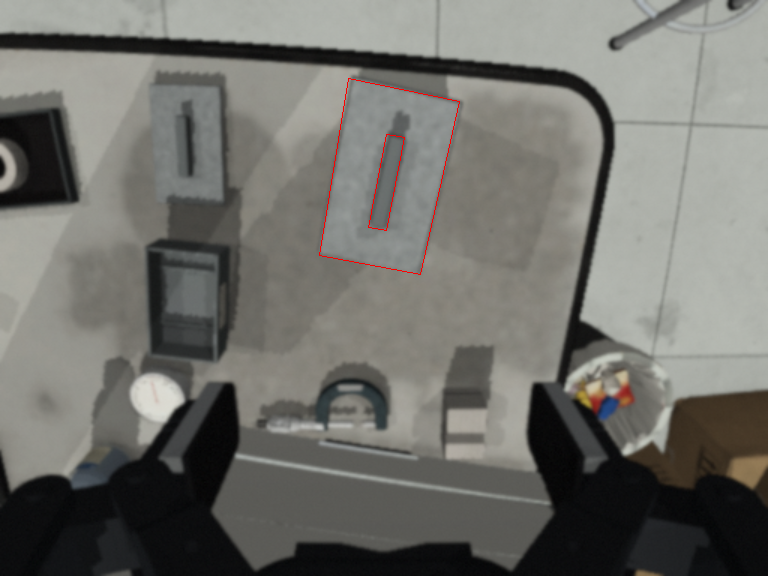

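```bash
python3 - <<'E'
from h import *
q=(.44,-.23,-.0535); t=(.5756,-.2378,-.1155)
go(q[0],q[1],.07,q[2]); line(q[0],q[1],.0125,.08); r.clamp(grip_force=50); say("grip"); line(q[0],q[1],.12,.12); r.wait(.2); say("lift")
line(t[0],t[1],.12,.15,t[2]); line(t[0],t[1],.066,.1)
for z in (.062,.059,.057,.0555,.0542,.0534):
    line(t[0],t[1],z,.02); r.wait(.1); o=r.get_obs(); print(z,np.round(o["eef_pos"]*1e3,1),np.round(o["wrist_force"],1))
    if o["wrist_force"][2]>8: break
snap("wrist","w22")
E
```

```text
grip t 86.2 p [ 0.4401 -0.2301  0.0128] w 0.008 F [-0.1  0.6  3.4]
lift t 87.5 p [ 0.4395 -0.2297  0.1192] w 0.0082 F [-0.9  0.1 -0.4]
0.062 [ 575.8 -237.8   62.2] [ 0.1 -0.2 -1. ]
0.059 [ 575.5 -237.8   58.9] [-0.4 -0.4 -1. ]
0.057 [ 575.6 -237.8   57. ] [ 0.4 -0.6 -1.8]
0.0555 [ 575.6 -237.8   55.5] [-0.4 -0.3 -0.6]
0.0542 [ 575.6 -237.8   54.2] [ 0.7 -0.1 -0.3]
0.0534 [ 575.8 -237.9   53.8] [-0.8  0.2  3.8]
```

```bash
python3 - <<'E'
from h import *
t=(.5756,-.2378,-.1155)
r.let_go(); line(t[0],t[1],.12,.12); go(.56,-.235,.2,0); r.wait(.2); snap("wrist","w23"); s={}; print(fit("tin",t,["w23"],show=s,fine=True)); cv2.imwrite("pics/f15.png",s["im"][100:500,150:650])
E
```

```text
(array([ 0.5756874 , -0.23868029, -0.11200717]), np.float64(8.461550980359485))
```

View pics/f15.png

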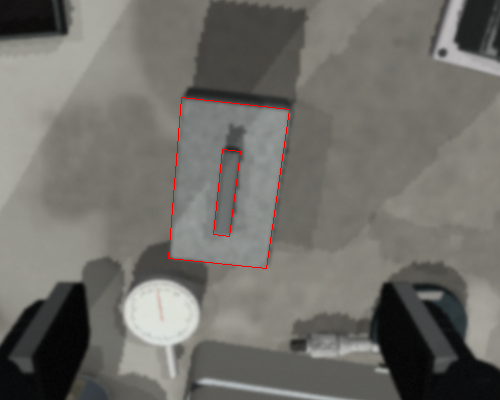

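Lid is seated; the bar and plate match the closed-tin model at z = 51/63. Now I'll stack it on top.

```bash
python3 - <<'E'
from h import *
p=(.5757,-.2380,-.114); b=(.4527,-.0575,-.2226)
print(r.ik([b[0],b[1],.27],ori(b[2])))
grab_tin(p,top=.1); line(p[0],p[1],.24,.15); r.wait(.2); say("lift"); put_tin(b,.165,up=.1)
go(.45,-.2,.34,0); r.wait(.3); snap("wrist","w24"); 
go(.5,-.06,.36,0); r.wait(.3); snap("wrist","w25"); s={}; print(fit("tin",b,["w25"],z0=.165,show=s,fine=True)); cv2.imwrite("pics/f16.png",s["im"])
go(.2,-.3,.35,0); snap("side","s25"); im=cv2.imread("pics/s25.png"); cv2.imwrite("pics/s25z.png",cv2.resize(im[80:300,140:340],None,fx=2.7,fy=2.7)); snap("top","t25"); say()
E
```

```text
[-0.12633917  0.12724144 -0.20744478  1.2361101   0.          0.09626083]
grab t 95.5 p [ 0.5766 -0.2383  0.0131] w 0.063 F [-0.7  0.9  6.1]
lift t 97.4 p [ 0.5754 -0.2379  0.2393] w 0.0634 F [-0.1 -0.  -2.9]
down t 99.8 p [ 0.453  -0.0575  0.1781] w 0.0632 F [-2.5 -0.3  3.9]
put t 100.9 p [ 0.4523 -0.0574  0.2643] w 0.0852 F [-0.1 -0.8 -0.6]
(array([ 0.45215638, -0.05866083, -0.1970418 ]), np.float64(5.899046265731914))
 t 104.5 p [ 0.2008 -0.3     0.35  ] w 0.0857 F [-0.2  0.3  0.3]
```

View pics/f16.png

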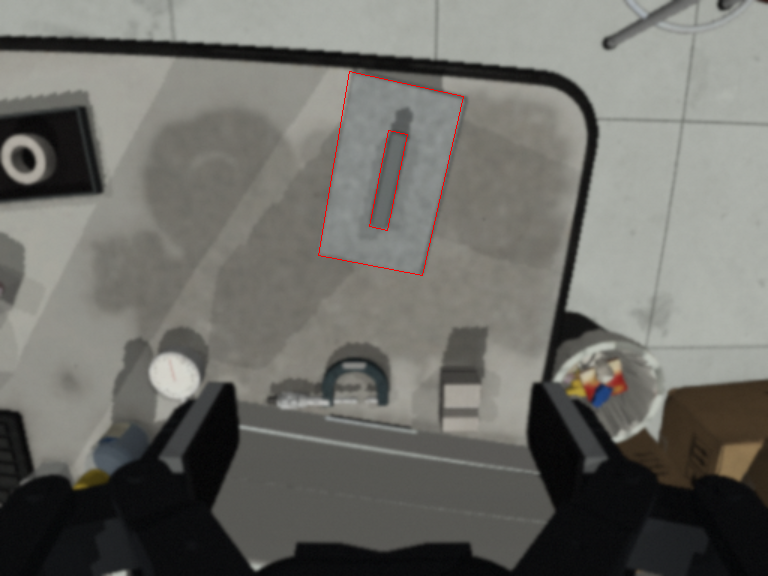

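View pics/s25z.png

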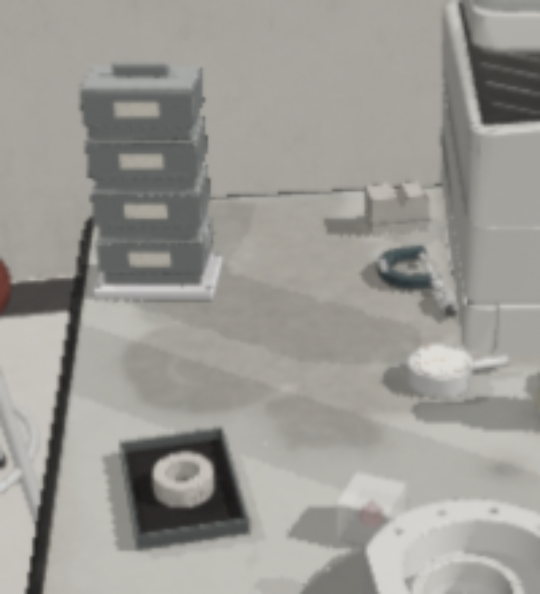

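View pics/w24.png

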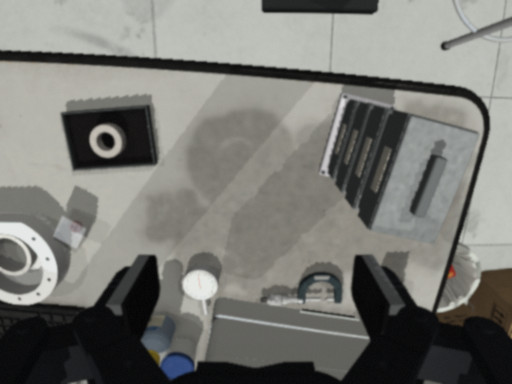

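```bash
python3 - <<'E'
from h import *
t,_=fit("tray",(.45,-.4058,.061),["w24"],fine=True); g,rad=ringpos("w24",(80,110,135,165),z=.022); d=g-t[:2]; c,s=np.cos(t[2]),np.sin(t[2])
print(t,g,rad,"gauge in tray",c*d[0]+s*d[1],-s*d[0]+c*d[1])
print(r.sign_off())
E
```

```text
[ 0.45007273 -0.40294317  0.0606276 ] [ 0.45149536 -0.40614783] 22.08543586730957 gauge in tray 0.0012258475851200691 -0.0032849682937665216
the job is handed in; nothing more can be done
None
```

The job is handed in at about 105 s of the 210 s allowed. The gauge lies flat in the tray, and the four tins present stand in one column on the base. `sign_off` gives no verdict, so this rests on my own picture checks.

**What I did**
- There was one sealed tin, standing between tray and base. It went onto the base first.
- The middle tin was opened, found empty, closed again and stacked.
- The right-hand tin held the gauge. I laid its lid aside, moved the gauge to the tray and put the lid back.
- The left-hand tin was stacked unopened, since the gauge had already been found. The gauge tin went on top.

**Last checks**
- **Gauge:** about 1 mm and 3 mm off the tray's centre, and flat in the side and wrist pictures.
- **Top tin:** within about 2 mm and 0.03 rad of the base. The fits of the tins below were similar when each was placed, except the sealed tin, which came out a little over 3 mm off in a fit disturbed by its clips.
- **Lids:** both opened lids match the closed-tin model in the pictures taken after re-closing.
- **Bystanders:** the dial and the acrylic block look unmoved in the pictures. I did not measure them.

**What went wrong or disagreed**
- The first gauge grasp failed: the fully open fingers jammed in the tin's mouth. The tin slid about 15 mm and turned slightly, and the gauge stayed level. A shallower grip worked.
- A few pose fits locked onto shadows. I caught these in the overlays and redid them.

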